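# Carry a kit over to the bench rack in its order of use

## Task

Four things stand on the light wooden rack in the order in which they will be used, counted from that rack's brass peg. Move them all to the empty dark rack so that they stand there in the same order counted from the dark rack's own brass peg, the first next to the peg, each upright in the middle of its own cork pad. Do not disturb the tin, the green block of polish and the pink jar that stand on the counter.

Things in the scene. Friction and masses are not known exactly. Their poses are not given: they have to be found in the camera images.
- source_rack: light wooden rack board, 62 x 230 x 14 mm, fixed, with a row of four 48 mm square cork pads (tops 16 mm above the counter) and a brass peg (16 mm wide, 25 mm high) at one end. Origin: at counter height under the row's middle. y runs along the row to the peg, z up. Pad centres: x 0, y +78 mm (first, next to the peg), +26, -26, -78; peg at y +114. Holds the four things at the start, in any order.
- target_rack: dark wooden rack board, 62 x 230 x 14 mm, fixed, with a row of four 48 mm square cork pads (tops 16 mm above the counter) and a brass peg (16 mm wide, 25 mm high) at one end. Origin: at counter height under the row's middle. y runs along the row to the peg, z up. Pad centres: x 0, y +78 mm (first, next to the peg), +26, -26, -78; peg at y +114. Empty at the start.
- fitting: brass gas fitting standing on its hexagonal nut, 36 mm high; the nut is 22 x 26 mm across and 11 mm high, above it the body is round, at most 20 mm in diameter; origin at the centre of its underside, z up
- punch: plain wooden stake (boxwood punch), a cylinder 31 mm in diameter and 45 mm high with a tapering top; origin at the centre of its underside, z up
- loupe: black eye loupe standing on its wide end, 34 mm in diameter at the foot, narrower above, 29 mm high; origin at the centre of its underside, z up
- jar: small white jar with a grey tin lid that does not come off, 48 mm in diameter (lid 46 mm, from 41 mm up), 51 mm high; origin at the centre of its underside, z up
- fitting_pad: the cork pad of the light rack on which the brass fitting stands at the start, 48 x 48 x 3 mm, fixed in its place; origin under its middle, 3 mm below its top; z up. All four pads look alike
- punch_pad: the cork pad of the light rack on which the wooden stake stands at the start, 48 x 48 x 3 mm, fixed in its place; origin under its middle, 3 mm below its top; z up. All four pads look alike
- loupe_pad: the cork pad of the light rack on which the loupe stands at the start, 48 x 48 x 3 mm, fixed in its place; origin under its middle, 3 mm below its top; z up. All four pads look alike
- jar_pad: the cork pad of the light rack on which the jar stands at the start, 48 x 48 x 3 mm, fixed in its place; origin under its middle, 3 mm below its top; z up. All four pads look alike
- salve_tin: bystander: round green and grey tin, 65 mm in diameter, 25 mm high, on the counter; origin at the centre of its underside, z up
- polish_bar: bystander: green block of polish, 62 x 38 mm and 26 mm high, on the counter; origin at the centre of its underside, z up
- flux_jar: bystander: pink jar with a white lid, 57 mm in diameter, 48 mm high, on the counter; origin at the centre of its underside, z up
Things that resemble listed ones, but are neither listed nor needed, are in the scene too. Leave any orange look-alike of the jar alone.

How it is judged:
At the end, for the whole second after the job is handed in: Each thing stands on the dark rack in the place with the same number, counted from the peg, as the place where it started on the light rack: its origin within 12 mm of the pad's centre both along and across the rack and within 4 mm of the pad's height, upright within 0.12 rad, released and at rest (((y of fitting_pad in the frame of source_rack between 0.068 and 0.088 m and y of fitting in the frame of target_rack between 0.066 and 0.09 m) or (y of fitting_pad in the frame of source_rack between 0.016 and 0.036 m and y of fitting in the frame of target_rack between 0.014 and 0.038 m) or (y of fitting_pad in the frame of source_rack between -0.036 and -0.016 m and y of fitting in the frame of target_rack between -0.038 and -0.014 m) or (y of fitting_pad in the frame of source_rack between -0.088 and -0.068 m and y of fitting in the frame of target_rack between -0.09 and -0.066 m)) and x of fitting in the frame of target_rack between -0.012 and 0.012 m and z of fitting in the frame of target_rack between 0.012 and 0.02 m and angle between each of fitting, punch, loupe, jar's own z axis and vertical below 0.12 rad and linear speed of each of fitting, punch, loupe, jar below 0.02 m/s and ((y of punch_pad in the frame of source_rack between 0.068 and 0.088 m and y of punch in the frame of target_rack between 0.066 and 0.09 m) or (y of punch_pad in the frame of source_rack between 0.016 and 0.036 m and y of punch in the frame of target_rack between 0.014 and 0.038 m) or (y of punch_pad in the frame of source_rack between -0.036 and -0.016 m and y of punch in the frame of target_rack between -0.038 and -0.014 m) or (y of punch_pad in the frame of source_rack between -0.088 and -0.068 m and y of punch in the frame of target_rack between -0.09 and -0.066 m)) and x of punch in the frame of target_rack between -0.012 and 0.012 m and z of punch in the frame of target_rack between 0.012 and 0.02 m and ((y of loupe_pad in the frame of source_rack between 0.068 and 0.088 m and y of loupe in the frame of target_rack between 0.066 and 0.09 m) or (y of loupe_pad in the frame of source_rack between 0.016 and 0.036 m and y of loupe in the frame of target_rack between 0.014 and 0.038 m) or (y of loupe_pad in the frame of source_rack between -0.036 and -0.016 m and y of loupe in the frame of target_rack between -0.038 and -0.014 m) or (y of loupe_pad in the frame of source_rack between -0.088 and -0.068 m and y of loupe in the frame of target_rack between -0.09 and -0.066 m)) and x of loupe in the frame of target_rack between -0.012 and 0.012 m and z of loupe in the frame of target_rack between 0.012 and 0.02 m and ((y of jar_pad in the frame of source_rack between 0.068 and 0.088 m and y of jar in the frame of target_rack between 0.066 and 0.09 m) or (y of jar_pad in the frame of source_rack between 0.016 and 0.036 m and y of jar in the frame of target_rack between 0.014 and 0.038 m) or (y of jar_pad in the frame of source_rack between -0.036 and -0.016 m and y of jar in the frame of target_rack between -0.038 and -0.014 m) or (y of jar_pad in the frame of source_rack between -0.088 and -0.068 m and y of jar in the frame of target_rack between -0.09 and -0.066 m)) and x of jar in the frame of target_rack between -0.012 and 0.012 m and z of jar in the frame of target_rack between 0.012 and 0.02 m); the robot touches nothing.
It fails at once if the salve tin on the counter is moved by more than 15 mm (distance of salve_tin from where it was at the start of the episode above 0.015 m).
It fails at once if the bar of polish on the counter is moved by more than 15 mm (distance of polish_bar from where it was at the start of the episode above 0.015 m).
It fails at once if the flux jar on the counter is moved by more than 15 mm (distance of flux_jar from where it was at the start of the episode above 0.015 m).
It also fails if it takes over 80 s, if anything falls off the work surface, if the arm or the gripper's body presses on something with over 40 N, if the wrist force passes 120 N, or if a joint passes its speed limit or range.

## Robot

A 7-joint arm with a two-finger parallel gripper is mounted at the origin on a cart in front of the work surface, level with it; the furniture and walls round the work are solid. World frame = base frame: x ahead of the robot, y to its left, z up, the work surface at z = 0. Lengths are in m, angles in rad, forces in N, time in s.
With the tool pointing down it reaches from about 0.375 to 0.925 m from the base axis. Payload 3.1 kg.
Tool frame: the origin (TCP) lies between the finger pads; the fingertips stand 19 mm ahead of it and the grasp point (between the pads) is the TCP; z points along the fingers, y is the line along which they close (so a half turn about z gives the same grasp; the last joint's range is limited). The gripper opens to 85 mm and grips with 20 to 120 N. Pads are 22 mm wide; open, the fingers measure 114 mm over their backs; the gripper's body (76 mm by 85 mm) begins 54 mm behind the grasp point. The pads swing forward as they close: fully open they stand 13 mm farther back than shut.
Start: joints at [1.063, 0.383, 0.044, 1.598, -0.018, 1.161, -0.05], TCP at [0.259, -0.596, 0.25] pointing down, gripper open.
Joint ranges: [-2.61, 2.61], [-0.41, 2.15], [-1.48, 1.57], [0, 2.5], [-1.57, 4.71], [0.05, 1.97], [-2.85, 2.85]. Speed limits (rad/s): [2.79, 2.79, 3.14, 3.14, 3.14, 3.14, 3.14].

## Interface

Orientations are given as a unit quaternion [x, y, z, w].
In Python, from bench import move_ptp, movel, move_j, move_gripper, pause, inverse_kinematics, read_camera, camera_params, MotionError, sign_off, look_for, tip_of, read_time_s, read_qpos, read_joint_vel, read_effort, read_eef_pos, read_tcp_rot, read_ft_force, read_ft_torque, read_finger_gap, read_grasp_force gives the robot as it stands. Calls block until the motion is done:
- move_ptp(position, orientation): joint-space move of the TCP to a pose.
- movel(position, orientation=None, speed=0.15): straight line of the TCP; orientation=None keeps the orientation; speed is the mean speed in m/s.
- move_j(angles): joint-space move.
- move_gripper(opening, effort=None): finger opening in m; effort is the grip in N (None keeps the last); returns when the fingers have stopped.
- pause(seconds).
- inverse_kinematics(position, orientation): joint angles nearest the present ones, or None.
- read_camera(name): name is "scene" or "top" or "wrist"; returns the picture (384x512x3 uint8, red, green, blue); there is no depth.
- camera_params(name): a dict with "K" (3x3 intrinsics, pixels), "camera_from_world" (4x4, takes a point from world to camera coordinates). Camera axes: x right, y down, z forward; pixel columns grow to the right and rows downward; lengths in m; the calibration is good to about 2 mm. A picture is of the moment at which its call begins: read the wrist's pose just before it. camera_params takes no time and is no camera call; for the wrist camera it gives the pose at the moment of the call.
A pose or a line that the arm cannot do raises MotionError and nothing moves.
- sign_off(): hands the job in; it is judged then, once.
Trained networks look in the newest picture that a camera, given by its name, has taken for a name from the list of things; names that differ only in an ending like _2 or _b are one class to them, and where a whole thing is asked for, a point or a joint stands for the part that bears it (a point fixed in the world has none). Each returns a list of dicts, best first, with "confidence" (0 to 1); they miss things now and then, are a little off and sometimes report something else, mostly with a low value. They report only what shows in the picture. A call takes as long as a camera call. They do not tell look-alikes from the thing itself.
- look_for(camera, name): "at" ([column, row] in pixels, amid what is visible of it).
- tip_of(camera, name): "at" ([column, row] in pixels: a listed point, or the origin of a listed thing).
Readings, each from a call of its own:
- read_time_s(): time.
- read_qpos(): joint angles.
- read_joint_vel(): joint speeds.
- read_effort(): joint torques, N m.
- read_eef_pos(): TCP position.
- read_tcp_rot(): TCP orientation.
- read_ft_force(): force on the tool from outside, world axes, zero at the start.
- read_ft_torque(): the same for the moment, N m.
- read_finger_gap(): finger opening in m.
- read_grasp_force(): force on a finger pad.
Only numpy, scipy, OpenCV 4.12 (cv2) and the standard library are available. Lean on these libraries where they do the work, as an engineer would, in place of code of your own. Each camera call takes 0.05 s, during which the arm holds its last target. There are 200 camera calls.

## Working session

There is one attempt and no reset: what is moved stays moved. The work goes in short steps, each a Python script; the robot and the scene stay as the last script left them, time stands still between calls to the robot, and variables do not carry over. Pictures are saved under pics/ and viewed, at most 14 in all, crops included, and the job is handed in when it is done.

```bash
mkdir -p pics; ls; python3 - <<'E'
from bench import *
import cv2,numpy as np
for c in ("scene","top"):
    im=read_camera(c); cv2.imwrite(f"pics/{c}0.png",cv2.resize(im[:,:,::-1],(800,600),interpolation=cv2.INTER_CUBIC))
    p=camera_params(c); print(c,np.round(p["K"],1).tolist(),np.round(np.linalg.inv(p["camera_from_world"])[:3],3).tolist())
    for n in ("source_rack","target_rack","fitting","punch","loupe","jar","salve_tin","polish_bar","flux_jar"):
        print(n,[(np.round(d["at"]).tolist(),round(d["confidence"],2)) for d in tip_of(c,n)[:4]])
print(read_time_s(),read_tcp_rot())
E
```

```text
pics
scene [[486.7, 0.0, 245.6], [0.0, 486.7, 192.2], [0.0, 0.0, 1.0]] [[0.65, -0.572, 0.5, 0.02], [-0.759, -0.475, 0.444, -0.049], [-0.017, -0.669, -0.743, 0.791]]
source_rack [([269.0, 285.0], 0.8)]
target_rack [([243.0, 210.0], 0.93)]
fitting [([308.0, 306.0], 0.7)]
punch [([257.0, 274.0], 0.59)]
loupe [([285.0, 292.0], 0.87)]
jar [([240.0, 259.0], 0.86), ([333.0, 272.0], 0.77), ([304.0, 307.0], 0.74)]
salve_tin [([219.0, 156.0], 0.79), ([170.0, 226.0], 0.46)]
polish_bar [([168.0, 223.0], 0.98)]
flux_jar [([153.0, 181.0], 0.93), ([284.0, 292.0], 0.59)]
top [[423.1, 0.0, 255.8], [0.0, 423.1, 200.4], [0.0, 0.0, 1.0]] [[0.015, -0.991, 0.135, 0.397], [-1.0, -0.013, 0.011, 0.399], [-0.009, -0.135, -0.991, 0.907]]
source_rack [([337.0, 253.0], 0.89)]
target_rack [([263.0, 204.0], 0.82), ([351.0, 257.0], 0.41), ([160.0, 234.0], 0.37)]
fitting [([372.0, 256.0], 0.63), ([324.0, 256.0], 0.43)]
punch [([325.0, 253.0], 0.56)]
loupe [([352.0, 251.0], 0.69), ([324.0, 254.0], 0.54)]
jar [([298.0, 258.0], 0.71), ([371.0, 211.0], 0.66), ([351.0, 253.0], 0.19)]
salve_tin [([191.0, 158.0], 0.64)]
polish_bar [([215.0, 266.0], 0.91), ([376.0, 260.0], 0.48)]
flux_jar [([163.0, 234.0], 0.68), ([324.0, 255.0], 0.34)]
1.0 [9.79080683e-01 2.03472397e-01 8.74008006e-06 1.63249625e-05]
```

View pics/scene0.png

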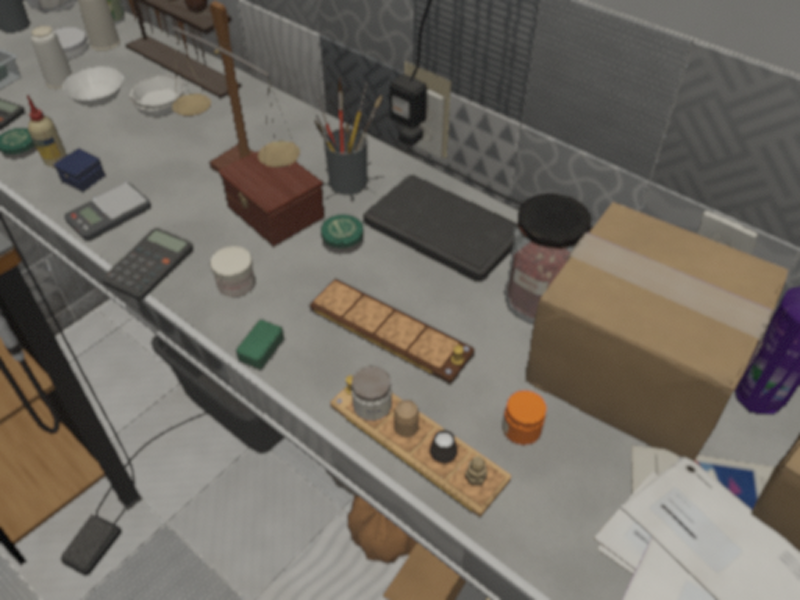

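View pics/top0.png

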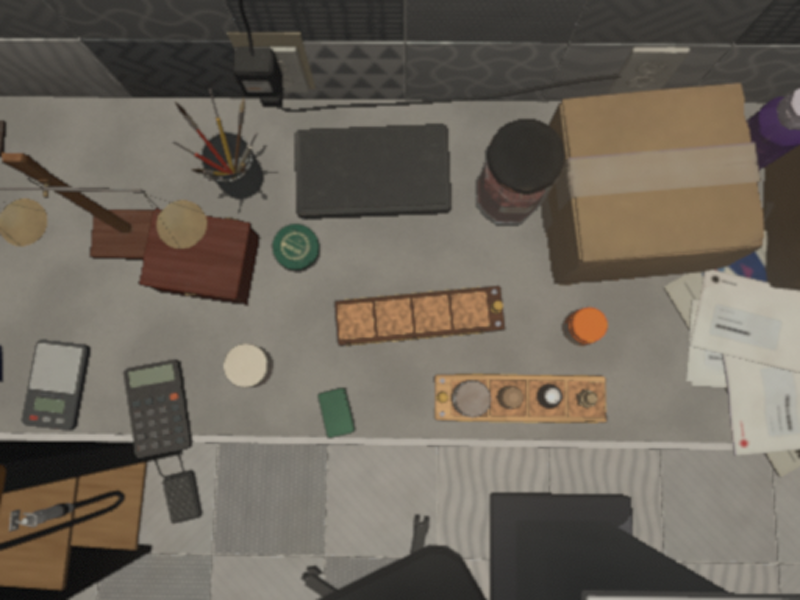

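Order from the source peg (top image, 443,397, left end) is jar (472,397), stake (511,397), loupe (550,397), fitting (588,398). The target peg is at the right end (498,305). Two jar candidates: the grey-lidded one at (472,397), which stands on the light rack and fits the description, and the orange look-alike at (588,325), which I leave alone. Next I'll move the wrist camera above the racks and take an enlarged look.

```bash
cat > h.py <<'E'
from bench import *
import cv2,numpy as np
def ray(p,uv,z):
    K=np.array(p["K"]);T=np.linalg.inv(p["camera_from_world"])
    d=T[:3,:3]@np.linalg.solve(K,[uv[0],uv[1],1]);o=T[:3,3]
    return (o+d*(z-o[2])/d[2])[:2]
def proj(p,X):
    c=np.array(p["camera_from_world"])@np.append(X,1);q=np.array(p["K"])@c[:3];return q[:2]/q[2]
def quat(a): return [np.cos(a/2),np.sin(a/2),0,0]
def snap(name):
    p=camera_params("wrist");im=read_camera("wrist");cv2.imwrite(f"pics/{name}.png",cv2.resize(im[:,:,::-1],(800,600),interpolation=cv2.INTER_CUBIC));return p
E
python3 - <<'E'
from h import *
p=camera_params("top")
r=lambda u,v,z:np.round(ray(p,((u+.5)*.64-.5,(v+.5)*.64-.5),z),4)
print("src pegtop",r(443,397,.025)); 
for n,u,v,z in(("jar",472,397,.067),("punch",512,396,.061),("loupe",551,396,.045),("fit",588,398,.05),("t4",356,321,.016),("t1",471,310,.016),("tpeg",498,305,.025),("s_r",606,399,.014),("s_l",435,398,.014),("orange",588,325,.05),("polish",337,412,.026)): print(n,r(u,v,z))
for a in (np.pi/2,-np.pi/2):
  for P in ([.47,.25,.3],[.43,.15,.04],[.43,.31,.04],[.54,.45,.04],[.54,.25,.04]):
    q=inverse_kinematics(P,quat(a)); print(a,P,None if q is None else np.round(q,2))
E
```

```text
src pegtop [0.4057 0.3501]
jar [0.4058 0.3159]
punch [0.4078 0.2646]
loupe [0.4088 0.2118]
fit [0.4068 0.1656]
t4 [0.5065 0.4684]
t1 [0.5237 0.3122]
tpeg [0.5297 0.2768]
s_r [0.4063 0.1318]
s_l [0.4043 0.3602]
orange [0.5012 0.1633]
polish [0.384  0.4898]
1.5707963267948966 [0.47, 0.25, 0.3] [ 0.48  0.33 -1.23  1.78  0.33  1.26 -0.83]
1.5707963267948966 [0.43, 0.15, 0.04] [ 0.45  0.57 -0.99  2.16  0.7   0.78 -1.  ]
1.5707963267948966 [0.43, 0.31, 0.04] [-0.04  0.6  -0.78  1.99  0.59  0.8  -1.17]
1.5707963267948966 [0.54, 0.45, 0.04] [-0.23  0.86 -0.77  1.55  0.67  1.01 -1.19]
1.5707963267948966 [0.54, 0.25, 0.04] [ 0.2   0.76 -0.9   1.83  0.74  0.93 -1.04]
-1.5707963267948966 [0.47, 0.25, 0.3] [ 0.48  0.34 -1.23  1.78  0.33  1.26  2.31]
-1.5707963267948966 [0.43, 0.15, 0.04] [ 0.63  0.78 -1.25  2.15  0.95  0.96  1.96]
-1.5707963267948966 [0.43, 0.31, 0.04] [ 0.27  0.92 -1.25  1.98  1.03  1.08  1.68]
-1.5707963267948966 [0.54, 0.45, 0.04] [ 0.01  1.16 -1.26  1.54  1.13  1.3   1.74]
-1.5707963267948966 [0.54, 0.25, 0.04] [ 0.4   1.02 -1.26  1.82  1.08  1.17  1.91]
```

```bash
python3 - <<'E'
from h import *
movel([.36,-.25,.38],speed=.3)
move_ptp([.42,.25,.36],quat(np.pi/2))
p=snap("w0"); print(read_time_s(),np.round(read_qpos(),2),np.round(np.linalg.inv(p["camera_from_world"])[:3],3).tolist())
for n,z in (("source_rack",0),("target_rack",0),("fitting",.016),("punch",.016),("loupe",.016),("jar",.016),("fitting_pad",.013)):
    print(n,[(np.round(d["at"]).tolist(),round(d["confidence"],2),np.round(ray(p,d["at"],z),4).tolist()) for d in tip_of("wrist",n)[:4]])
E
```

```text
4.3083 [ 0.4   0.06 -1.03  1.79  0.05  1.32 -0.65] [[1.0, -0.004, -0.001, 0.421], [-0.004, -0.964, -0.264, 0.316], [-0.0, 0.264, -0.964, 0.483]]
source_rack [([246.0, 157.0], 0.68, [0.4032, 0.2459])]
target_rack [([309.0, 66.0], 0.97, [0.5072, 0.3944])]
fitting [([246.0, 207.0], 0.73, [0.4025, 0.1577])]
punch [([250.0, 146.0], 0.88, [0.4098, 0.2667]), ([247.0, 208.0], 0.53, [0.4031, 0.1556])]
loupe [([248.0, 178.0], 0.5, [0.4063, 0.2115])]
jar [([244.0, 119.0], 0.75, [0.4009, 0.3109]), ([302.0, 205.0], 0.66, [0.5034, 0.162])]
fitting_pad [([248.0, 209.0], 0.7, [0.4047, 0.1532])]
```

View pics/w0.png

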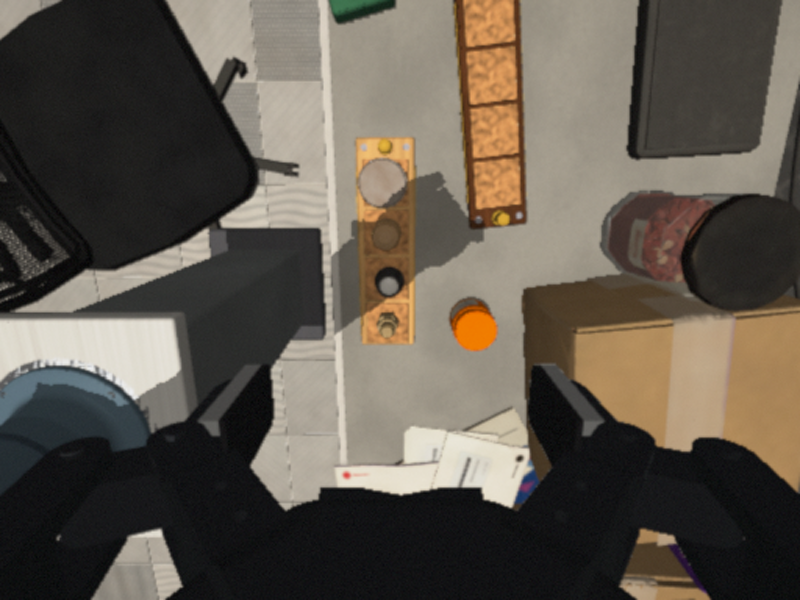

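Confirmed: source peg at (385,146) beside the grey-lidded jar (382,183), then stake (386,235), loupe (389,281), fitting (387,325). The target peg is at (500,218), and pad 1 is just above it in the picture (497,183). The orange jar at (474,326) stands off the rack.

```bash
python3 - <<'E'
from h import *
s=lambda u,v:((u+.5)*.64-.5,(v+.5)*.64-.5)
p=camera_params("wrist")
r=lambda u,v,z:np.round(ray(p,s(u,v),z),4)
print("src corners",[r(*c,.014).tolist() for c in((356,138),(413,137),(414,345),(362,345))])
print("tops jar",r(382,183,.067),"punch",r(386,235,.061),"loupe",r(389,281,.045),"fit",r(387,322,.05),"peg",r(385,146,.025))
print("tgt corners",r(471,228,.014),r(525,222,.014),"t1",r(497,183,.016),"t3",r(492,76,.016),"peg",r(501,218,.025))
# look over target
move_ptp([.5,.32,.30],quat(np.pi/2))
p=snap("w1"); print(read_time_s())
for n,z in (("target_rack",0),("jar",.016),("punch",.016)):
    print(n,[(np.round(d["at"]).tolist(),round(d["confidence"],2),np.round(ray(p,d["at"],z),4).tolist()) for d in tip_of("wrist",n)[:3]])
E
```

```text
src corners [[0.3741, 0.3614], [0.433, 0.3623], [0.4356, 0.1328], [0.3745, 0.1329]]
tops jar [0.4026 0.3165] punch [0.4057 0.2671] loupe [0.4078 0.217 ] fit [0.4054 0.1732] peg [0.4043 0.3527]
tgt corners [0.4968 0.269 ] [0.5552 0.2754] t1 [0.522  0.3163] t3 [0.511  0.4189] peg [0.5263 0.2806]
5.2667
target_rack [([264.0, 114.0], 0.8, [0.5104, 0.3909])]
jar [([257.0, 256.0], 0.85, [0.5005, 0.1668]), ([192.0, 168.0], 0.75, [0.4016, 0.3133])]
punch [([200.0, 199.0], 0.71, [0.4105, 0.2635]), ([174.0, 35.0], 0.62, [0.3887, 0.4923])]
```

View pics/w1.png

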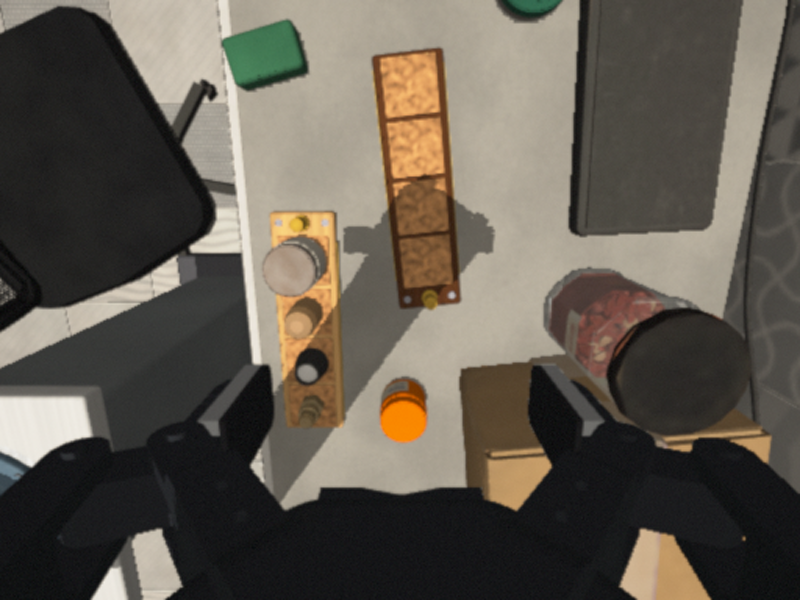

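```bash
python3 - <<'E'
from h import *
s=lambda u,v:((u+.5)*.64-.5,(v+.5)*.64-.5)
p=camera_params("wrist")
r=lambda u,v,z:np.round(ray(p,s(u,v),z),4).tolist()
print("tgt corners",[r(*c,.014) for c in((374,56),(442,49),(460,303),(400,308))])
print("pads",[r(*c,.016) for c in((427,262),(421,206),(416,148),(410,85))])
print("src corners",[r(*c,.014) for c in((271,212),(335,212),(343,424),(288,426))])
print("tops jar",r(291,270,.067),"punch",r(298,322,.061),"loupe",r(308,371,.045),"fit",r(310,410,.05))
E
```

```text
tgt corners [[0.4778, 0.4922], [0.5364, 0.4976], [0.56, 0.2704], [0.4999, 0.2653]]
pads [[0.5262, 0.3124], [0.5197, 0.3656], [0.5146, 0.417], [0.5089, 0.469]]
src corners [[0.3782, 0.3601], [0.4386, 0.36], [0.4379, 0.1342], [0.3782, 0.132]]
tops jar [0.407, 0.315] punch [0.4084, 0.2663] loupe [0.4109, 0.2112] fit [0.4116, 0.1719]
```

```bash
cat >> h.py <<'E'
A=np.pi/2
O=np.array([.5163,.391]);U=np.array([.1025,-.9947])
PAD=[O+U*d for d in(.078,.026,-.026,-.078)]
def carry(src,i,z,opening,effort):
    move_gripper(opening)
    move_ptp([*src,.16],quat(A)); movel([*src,z],speed=.12)
    move_gripper(0,effort); print("gap",round(read_finger_gap(),4),"F",round(read_grasp_force(),1))
    movel([*src,.15],speed=.12); print("lift gap",round(read_finger_gap(),4))
    move_ptp([*PAD[i],.15],quat(A+.103)); movel([*PAD[i],z+.012],speed=.15); movel([*PAD[i],z+.002],speed=.04)
    print("ft",np.round(read_ft_force(),1)); move_gripper(opening); pause(.2)
    movel([*PAD[i],.16],speed=.15); print("t",read_time_s())
E
python3 - <<'E'
from h import *
carry([.4055,.3155],0,.042,.072,40)
move_ptp([.47,.27,.30],quat(A)); p=snap("w2")
E
```

```text
gap 0.0469 F 41.5
lift gap 0.047
ft [ 0.2  0.4 -1.7]
t 12.1833
```

View pics/w2.png

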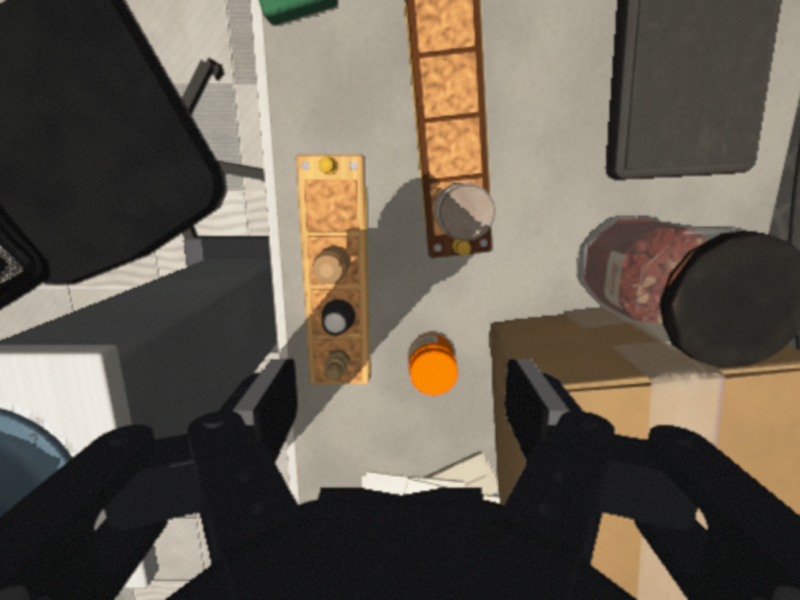

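The jar stands on target pad 1 with its lid at (466,212). The source pad beside the peg (332,206) is empty, and stake, loupe and fitting are undisturbed. I'll check the numbers, then move the stake.

```bash
python3 - <<'E'
from h import *
s=lambda u,v:((u+.5)*.64-.5,(v+.5)*.64-.5)
p=camera_params("wrist")
r=lambda u,v,z:np.round(ray(p,s(u,v),z),4)
print("jar",r(466,212,.067),PAD[0],"srcpad1",r(332,206,.016),"punch",r(330,264,.061),"loupe",r(337,318,.045),"fit",r(336,360,.05),"t2",r(452,147,.016),PAD[1],"t3",r(448,84,.016),PAD[2])
carry([.4075,.2645],1,.042,.056,35)
E
```

```text
jar [0.5225 0.3125] [0.524295  0.3134134] srcpad1 [0.4054 0.3147] punch [0.4087 0.2685] loupe [0.4102 0.2148] fit [0.4083 0.175 ] t2 [0.5152 0.3663] [0.518965  0.3651378] t3 [0.5102 0.4178] [0.513635  0.4168622]
gap 0.0279 F 34.4
lift gap 0.0282
ft [ 0.7  0.4 -0.5]
t 19.7667
```

```bash
python3 - <<'E'
from h import *
carry([.409,.2125],2,.037,.058,30)
move_ptp([.43,.17,.22],quat(A)); p=snap("w3")
print([(np.round(d["at"]).tolist(),round(d["confidence"],2),np.round(ray(p,d["at"],.016),4).tolist()) for d in tip_of("wrist","fitting")[:4]])
E
```

```text
gap 0.0301 F 29.4
lift gap 0.0299
ft [ 0.3  0.3 -0.6]
t 27.075
[([238.0, 180.0], 0.6, [0.4078, 0.1627])]
```

View pics/w3.png

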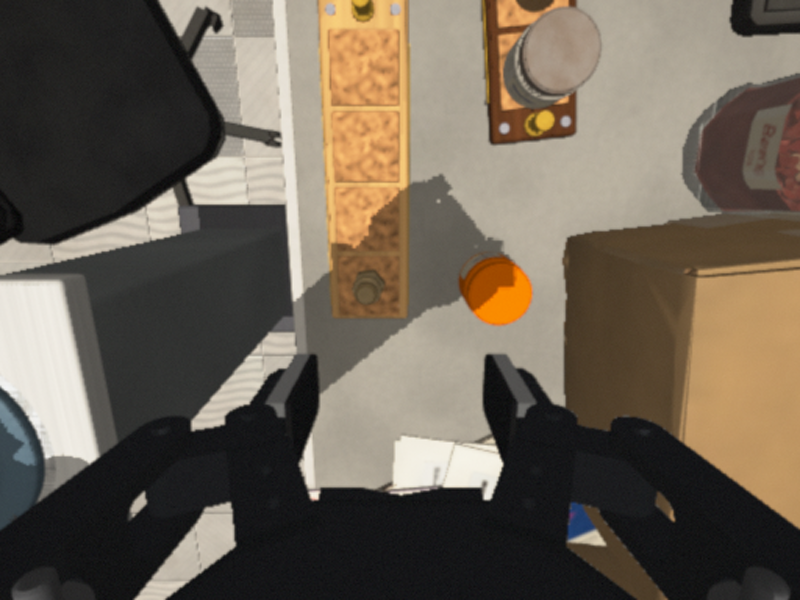

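The three source pads nearest the peg are empty and the fitting stands at (368,287), base about (0.408, 0.163). I'll move it now.

```bash
python3 - <<'E'
from h import *
carry([.408,.163],3,.046,.056,30)
move_ptp([.49,.35,.26],quat(A)); p=snap("w4")
im=read_camera("top");t=camera_params("top")
cv2.imwrite("pics/top1.png",cv2.resize(im[150:290,180:360,::-1],(720,560),interpolation=cv2.INTER_CUBIC))
for c,P in(("wrist",p),("top",t)):
  for i,n in enumerate(("jar","punch","loupe","fitting")):
    print(c,n,[(np.round(d["at"]).tolist(),round(d["confidence"],2),np.round([(ray(P,d["at"],.016)-O)@[.9947,.1025],(ray(P,d["at"],.016)-O)@U],4).tolist()) for d in tip_of(c,n)[:3]])
E
```

```text
gap 0.0184 F 29.3
lift gap 0.0183
ft [ 0.9 -0.4 -0.5]
t 35.2833
wrist jar [([281.0, 197.0], 0.8, [-0.0007, 0.0828]), ([263.0, 284.0], 0.78, [-0.0394, 0.2185])]
wrist punch [([278.0, 158.0], 0.9, [-0.0012, 0.0283])]
wrist loupe [([275.0, 119.0], 0.81, [0.0003, -0.0229])]
wrist fitting [([273.0, 75.0], 0.66, [0.0014, -0.0762])]
top jar []
top punch [([278.0, 200.0], 0.38, [-0.0005, 0.0291])]
top loupe [([254.0, 204.0], 0.6, [-0.0038, -0.023])]
top fitting [([227.0, 204.0], 0.56, [-0.0, -0.0794])]
```

View pics/w4.png

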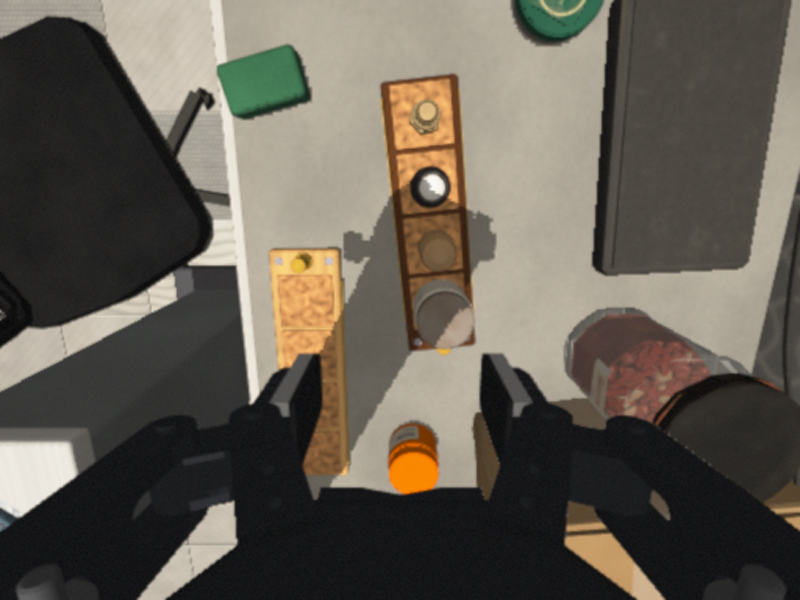

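All four stand upright and centred on their pads: jar (443,315) next to the peg, then stake (437,250), loupe (431,186), fitting (426,116). The network positions are within about 5 mm of the pad centres, so I'm handing in.

```bash
python3 -c "
from bench import *
print(sign_off())"
```

```text
the job is handed in; nothing more can be done
None
```

I moved all four things to the dark rack in the original order from its peg (jar, stake, loupe, fitting). In the last pictures they stood upright within about 5 mm of their pad centres, and I handed the job in at about 36 s; no verdict came back.

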